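Clamp the step drill and hang the ready tag

ROBOT

A 6-joint arm with a two-finger parallel gripper is mounted at the origin on the work surface. World frame = base frame: x ahead of the robot, y to its left, z up, the work surface at z = 0. Lengths are in m, angles in rad, forces in N, time in s.
With the tool pointing down it reaches from about 0.375 to 0.9 m from the base axis. Payload 3.1 kg.
Tool frame: the origin (TCP) lies on the centre line of the jaws, within the pads' length; the fingertips stand 19 mm ahead of it and the grasp point (between the pads) is the TCP; z points along the fingers, y is the line along which they close (so a half turn about z gives the same grasp; the last joint's range is limited). The gripper opens to 85 mm and grips with 20 to 120 N. Pads are 22 mm wide; open, the fingers measure 114 mm over their backs; the gripper's body (76 mm by 85 mm) begins 54 mm behind the grasp point. The pads swing forward as they close: fully open they stand 13 mm farther back than shut.
Start: joints at [-1.488, 0.527, 1.433, -0, 1.181, -0.178], TCP at [0.162, -0.604, 0.25] pointing down, gripper open.
Joint ranges: [-3.08, 3.08], [-0.75, 2.2], [0.22, 2.44], [-1.43, 4.57], [0, 2.65], [-2.85, 2.85]. Speed limits (rad/s): [2.79, 2.79, 3.14, 3.14, 3.14, 3.14].

INTERFACE

Orientations are given as a unit quaternion [x, y, z, w].
In Python, from station import manip, cams, sign_off gives the robot as it stands.
- The arm moves only by the tool carry_out, never from a script. Its argument "targets" is a list that holds one entry, the list of rows, each a list of 7 numbers: the shift along the tool's x, y, z in cm, then the turn, a rotation vector about the tool's x, y, z in degrees, then the finger opening in cm, from 0 to 8.54. A call has 1 to 12 rows; each row is the pose to reach, as a shift and turn from the pose commanded when the call began, along the tool's axes at that moment; what a row does not reach only later rows make up. A row lasts 1/12 s, in which the tool goes at most 41.7 mm and 7.16 degrees, less where a joint would pass 70% of its speed; a pose out of reach is approached as far as the arm can. A call with a gripper value outside its range is refused whole. The fingers move at their own pace and stop on an object; "force" is the grip in N (left out, the last holds). Time passes only in rows, so rows that repeat a pose let the fingers close. It gives the time, the measured TCP pose, the force, the opening and the grip force at its end, in the units of the state.
- manip.sense(): the state, without advancing time (a new reading comes with each control period).
- cams.snapshot(name): name is "scene" or "side" or "wrist"; returns the picture (480x640x3 uint8, red, green, blue); there is no depth.
- cams.camera_info(name): a dict with "K" (3x3 intrinsics, pixels), "k1" (the pictures are not rectified: a ray, as slopes to the right and down, at radius r is drawn at 1 + k1 r^2 times it, then the intrinsics apply), "T" (4x4, takes a point from camera to world coordinates). Camera axes: x right, y down, z forward; pixel columns grow to the right and rows downward; lengths in m; the calibration is good to about 2 mm. A picture is of the moment at which its call begins: read the wrist's pose just before it. camera_info takes no time and is no camera call; for the wrist camera it gives the pose at the moment of the call.
- sign_off(): hands the job in; it is judged then, once.
The state is a dict: "t": time; "q": joint angles; "qd": joint speeds; "tau": joint torques, N m; "tcp_pos": TCP position; "tool_rot": TCP orientation; "force": force on the tool from outside, world axes, zero at the start; "ft_torque": the same for the moment, N m; "finger_gap": opening from 0.0 (shut) to 1.0 (fully open); "gripper_force": force on a finger pad.
Only numpy, scipy, OpenCV 4.12 (cv2) and the standard library are available. Lean on these libraries where they do the work, as an engineer would, in place of code of your own. Each camera call takes 0.05 s, during which the arm holds its last target. There are 200 camera calls.

TASK

The step drill is standing loose in the open bench chuck: turn the chuck's black sleeve clockwise (seen from above) until the three jaws hold the drill tight. Then hang the green 'ready' tag by its hole on the yellow hook, so that it hangs down freely, to show that the tool is set. Leave the red tag and the other things on the bench where they are.

Things in the scene. Friction and masses are not known exactly. Their poses are not given: they have to be found in the camera images.
- chuck: Bench chuck with upright axis, fixed to the bench. Origin on the axis at bench level, z up the axis. Round blue flange 110 mm across, 14 mm high; above it a dark neck 52 mm across up to 34 mm; then the sleeve.
- sleeve (a joint): Turning angle (rad) of the sleeve about the chuck's axis: 0 = jaws fully open, grows as the sleeve is turned clockwise seen from above. Each jaw moves in 3 mm per rad; the jaws meet the drill's shank at about 2.0, and the sleeve goes no further than about 2.35 (tight). It takes about 0.2 Nm to turn and stays where it is left.
- sleeve_top (a point): Centre of the sleeve's top rim, on the chuck's axis, 88 mm above the bench. The sleeve is a ribbed black tube, 56 mm outside (58 mm over the ribs, which are only for the look) and 49 mm inside, from 34 to 88 mm above the bench, with a small yellow mark on the rim; grip it from above across its diameter with a finger on each side, at any yaw. The drill stands up to 31 mm above this rim.
- chuck_floor (a point): Centre of the floor inside the chuck, on the axis, 56 mm above the bench, on which the drill stands.
- jaw0: One of the three steel jaws inside the sleeve, 12 x 9 x 31 mm, from 60 to 91 mm above the bench, 120 degrees apart, sliding towards the axis. The inner faces are 12 mm from the axis when open and 6 mm when on the drill. Origin at bench level under the jaw's middle.
- jaw1: The second jaw, like jaw0.
- jaw2: The third jaw, like jaw0.
- bit: Step drill, 62 mm long, 80 g: steel shank 12 mm across and 37 mm long below, gold stepped cone above, 22 mm across at its widest and narrowing to the point. Origin at the centre of the shank's lower end, z towards the point. Stands loosely, up to a few mm off centre, point up in the chuck.
- tag_green: Green rigid tag, 140 mm long, 8 mm thick, 60 g, lying flat. Origin at the middle of its underside, x along it towards the hole, z up. Stem 32 mm wide with a white panel on top from x = -70 to +20 mm, square head 50 x 50 mm from x = +20 to +70 mm with a 28 mm round hole through it.
- tag_green_eye (a point): Centre of the green tag's hole (45 mm from the origin along x, mid thickness).
- tag_green_stem (a point): Place to grip the green tag across its 32 mm wide stem (20 mm behind the origin, mid thickness; 65 mm from the hole's centre).
- hook: Hook stand, fixed to the bench. Origin at bench level, z up; the hook points along -x of its frame (roughly towards the robot). Grey foot 100 x 90 x 12 mm (x from -30 to +70 mm), steel post 14 mm thick at x = +35 mm ending in a black ball 34 mm across at 187 mm height. From the post a yellow round bar, 8 mm thick, comes down from 165 mm height to 150 mm at x = -30 mm, where it bends straight up.
- hook_tip (a point): Top end of the hook's upright tip: 184 mm above the bench; the tip stands 34 mm straight up above the bend and is 8 mm thick.
- hook_seat (a point): About the place where the centre of a hanging tag's hole comes to rest: 15 mm in front of the stand's origin (x = -15 mm), 147 mm above the bench.
- tag_red: Red tag of the same shape as the green one, same frame. Leave it alone.
- screwdriver: Screwdriver with red handle lying on the bench, about 200 mm long, origin under its middle. Leave it alone.
- plug: Red industrial plug standing on the bench, 68 mm across, 120 mm tall, origin under its centre. Leave it alone.
- case: Black pencil case, 90 x 190 x 60 mm, origin under its centre. Leave it alone.
- spray: White can with blue cap, 52 mm across, 160 mm tall, origin under its centre. Leave it alone.
There are look-alikes about, which are no part of the job. What is shaped like the chuck but orange is not meant. Of the things like the tag_green, leave any that is orange; of the rest the larger one is meant.

How it is judged:
On the way, in this order (a step that is already met when the one before it is completed fails the run):
1. the three jaws hold the drill tight, upright in the chuck (contact force between bit and jaw0 above 3 N and contact force between bit and jaw1 above 3 N and contact force between bit and jaw2 above 3 N and distance between bit and chuck_floor below 0.008 m and angle between bit's own z axis and vertical below 0.15 rad), for 0.2 s.
2. the green tag hangs by its hole on the hook, let go (distance between tag_green_eye and hook_seat below 0.035 m and angle between tag_green's own x axis and vertical below 0.4 rad and contact force between tag_green and hook above 0.15 N and contact force between tag_green and the fingers below 0.05 N), for 0.2 s.
At the end, for the whole second after the job is handed in: Each jaw presses the drill with over 3 N; the drill is within 8 mm of the chuck floor's centre, within 0.15 rad of upright; the green tag is let go, carried by the hook, its hole centre within 35 mm of the seat, hole up within 0.4 rad of vertical, swaying slower than 0.15 m/s (all of step 1 and all of step 2 and linear speed of tag_green below 0.15 m/s); the robot touches nothing.
It fails at once if another thing on the bench was moved by more than 40 mm (distance of any of tag_red, screwdriver, plug, case, spray from where it was at the start of the episode above 0.04 m).
It also fails if it takes over 72 s, if anything falls off the work surface, if the arm or the gripper's body presses on something with over 40 N, if the wrist force passes 120 N, or if a joint passes its speed limit or range.

## Working session

There is one attempt and no reset: what is moved stays moved. The work goes in short steps, Python scripts to look and compute and a tool call to move; the robot and the scene stay as the last step left them, time stands still between calls to the robot, and variables do not carry over. Pictures are saved under pics/ and viewed, at most 10 in all, crops included, and the job is handed in when it is done.

Besides the shell and the picture viewer there is one more tool, called after "Emit:" as name([rows], argument=value, ...), one row to a line, values as JSON. carry_out: Moves the arm, as the interface text tells. Its arguments: {"type":"object","properties":{"targets":{"type":"array"},"force":{"type":"number"}},"required":["targets"]}

```bash
mkdir -p pics; ls; python3 - <<'E'
from station import manip,cams
import cv2,numpy as np
s=manip.sense();print(s)
for n in("scene","side"):
    i=cams.camera_info(n);print(n,i)
    cv2.imwrite(f"pics/{n}0.png",cams.snapshot(n)[:,:,::-1])
E
```

```text
pics
{'t': 0.0, 'q': array([-1.48747366e+00,  5.28478063e-01,  1.43391412e+00,  1.22331619e-07,
        1.18138276e+00, -1.78469567e-01]), 'qd': array([-0.00060774,  0.00198903,  0.00040192, -0.00022938,  0.00026863,
        0.00128989]), 'tau': array([ 8.13616934e-04, -4.42352664e+01, -1.78023040e+01, -1.83880552e-04,
        8.35921004e-03,  7.30505150e-07]), 'tcp_pos': array([ 0.16174717, -0.60300643,  0.2493225 ]), 'tool_rot': array([ 9.91444741e-01,  1.30522545e-01,  5.19463335e-05, -1.08990534e-03]), 'force': array([ 0.02733695, -0.28840586, -0.31524413]), 'ft_torque': array([-0.02615066,  0.01842568,  0.05737763]), 'gripper_force': 0.0, 'finger_gap': 0.9964408687191285}
scene {'K': array([[464.38001967,   0.        , 320.7654618 ],
       [  0.        , 464.38001967, 249.73304508],
       [  0.        ,   0.        ,   1.        ]]), 'k1': -0.052672783811257735, 'T': array([[ 0.21325561,  0.68727656, -0.69438676,  1.2607879 ],
       [ 0.97684337, -0.13741209,  0.16399682, -0.26464669],
       [ 0.01729404, -0.71328034, -0.70066545,  0.87999048],
       [ 0.        ,  0.        ,  0.        ,  1.        ]])}
side {'K': array([[560.46536793,   0.        , 316.57762107],
       [  0.        , 560.46536793, 242.19566466],
       [  0.        ,   0.        ,   1.        ]]), 'k1': -0.03618489875524893, 'T': array([[-0.6862479 , -0.38035601,  0.61999445, -0.17639041],
       [-0.72725077,  0.37408122, -0.57547333,  0.59433895],
       [-0.01304354, -0.84580881, -0.53332665,  0.78035511],
       [ 0.        ,  0.        ,  0.        ,  1.        ]])}
```

View pics/scene0.png

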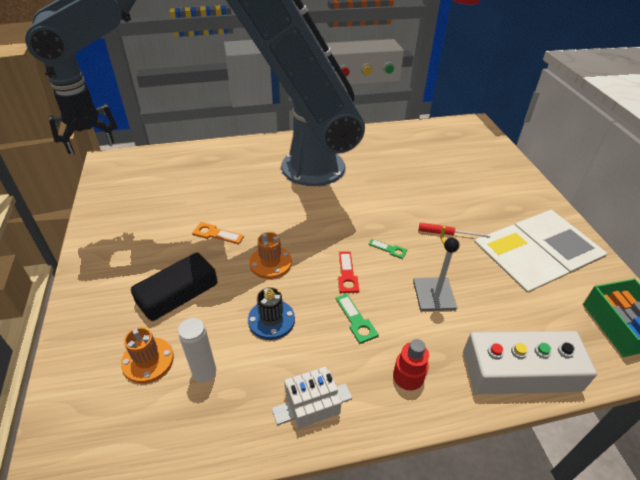

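View pics/side0.png

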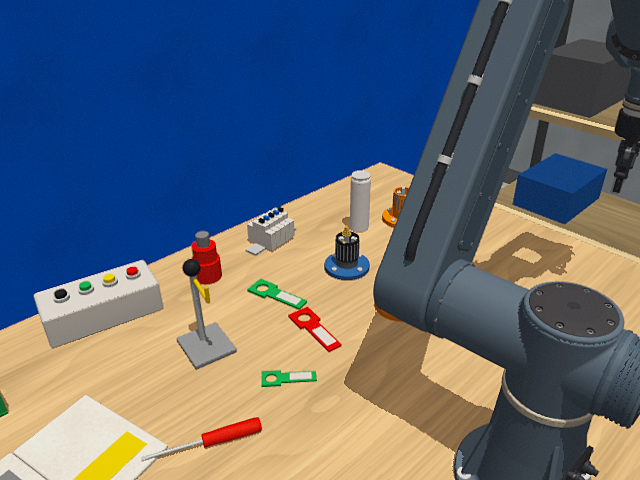

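The chuck meant is the blue-flanged one at scene (270,312). The ones at (270,257) and (145,352) are orange, so they are not it. The tags are green at (357,317), a smaller green at (388,248), red at (347,272) and orange at (218,233). The larger green one at (357,317) fits. I'll confirm it in a crop and measure by fitting known shapes in both views.

```bash
cat > h.py <<'E'
from station import manip,cams
import cv2,numpy as np
from scipy.optimize import minimize
from scipy.spatial.transform import Rotation as R
class Cam:
    def __init__(s,n,img=None,info=None):
        i=info or cams.camera_info(n); s.K=i["K"];s.d=np.array([i["k1"],0,0,0,0.]);s.T=i["T"]
        s.img=cams.snapshot(n)[:,:,::-1].copy() if img is None else img
    def proj(s,P):
        W=np.linalg.inv(s.T); return cv2.projectPoints(np.float64(P).reshape(-1,3),cv2.Rodrigues(W[:3,:3])[0],W[:3,3],s.K,s.d)[0][:,0]
    def ray(s,uv):
        p=cv2.undistortPoints(np.float64(uv).reshape(-1,1,2),s.K,s.d)[:,0]
        return np.c_[p,np.ones(len(p))]@s.T[:3,:3].T
    def plane(s,uv,z):
        r=s.ray(uv);o=s.T[:3,3];return o+r*((z-o[2])/r[:,2])[:,None]
    def blob(s,lo,hi,box,join=False):  # hsv limits, box u0,v0,u1,v1 -> hull of largest blob
        m=cv2.inRange(cv2.cvtColor(s.img,cv2.COLOR_BGR2HSV),np.array(lo),np.array(hi));k=np.zeros_like(m);u0,v0,u1,v1=box;k[v0:v1,u0:u1]=m[v0:v1,u0:u1]
        c=cv2.findContours(k,cv2.RETR_EXTERNAL,cv2.CHAIN_APPROX_NONE)[0]
        c=np.vstack(c) if join else max(c,key=cv2.contourArea); return cv2.convexHull(np.float32(c))
def tri(cs,uvs):
    A=np.zeros((3,3));b=np.zeros(3)
    for c,u in zip(cs,uvs):
        r=c.ray(u)[0];r/=np.linalg.norm(r);M=np.eye(3)-np.outer(r,r);A+=M;b+=M@c.T[:3,3]
    return np.linalg.solve(A,b)
def fit(model,obs,x0,step):
    # obs: list of (cam,hull); model(x)->points
    def cost(x):
        e=0
        for c,h in obs:
            g=cv2.convexHull(np.float32(c.proj(model(x))));i=cv2.intersectConvexConvex(g,h)[0];a=cv2.contourArea(g)+cv2.contourArea(h)
            e+=1-i/(a-i)
        return e/len(obs)
    S=np.vstack([x0]+[np.array(x0)+np.eye(len(x0))[k]*step[k] for k in range(len(x0))])
    r=minimize(cost,x0,method="Nelder-Mead",options=dict(initial_simplex=S,xatol=1e-5,fatol=1e-6));return r.x,r.fun
a=np.linspace(0,2*np.pi,60)
def cyl(x,rad,z0,z1): return np.vstack([np.c_[x[0]+rad*np.cos(a),x[1]+rad*np.sin(a),0*a+z] for z in(z0,z1)])
def place(x,L): 
    c,s=np.cos(x[2]),np.sin(x[2]);L=np.array(L,float);return np.c_[x[0]+c*L[:,0]-s*L[:,1],x[1]+s*L[:,0]+c*L[:,1],L[:,2]]
tagL=[(x/1e3,s*y/1e3,z) for x,y in((-70,16),(20,25),(70,25)) for s in(-1,1) for z in(0,.008)]
E
python3 - <<'E'
from h import *
A=Cam("scene",cv2.imread("pics/scene0.png"));B=Cam("side",cv2.imread("pics/side0.png"))
gr=((50,120,40),(80,255,255));bl=((100,120,60),(120,255,255))
x0=A.plane([270,318],.014)[0];h=[(A,A.blob(*bl,(240,280,305,345))),(B,B.blob(*bl,(318,240,378,285)))]
for o in(h,h[:1],h[1:]):print("chuck",fit(lambda x:cyl(x,.055,0,.014),o,x0[:2],[.01,.01]))
for box,bb in(((325,285,385,345),(240,270,312,312)),):
  h=[(A,A.blob(*gr,box,True)),(B,B.blob(*gr,bb,True))];p=A.plane([(343,300),(366,332)],.008);d=p[1]-p[0]
  for o in(h,h[:1],h[1:]):print("tag",fit(lambda x:place(x,tagL),o,[*p.mean(0)[:2],np.arctan2(d[1],d[0])],[.01,.01,.1]))
p=A.plane([(369,243),(407,254)],.008);print("small tag length",np.linalg.norm(p[1]-p[0]))
p=A.plane([(338,297),(374,337)],.008);print("big tag",np.linalg.norm(p[1]-p[0]))
bk=((0,0,0),(180,255,45))
hb=[(A,A.blob(*bk,(438,233,465,256))),(B,B.blob(*bk,(178,255,205,280)))]
c=[cv2.minEnclosingCircle(k[1])for k in hb];print(c);print("ball",tri([A,B],[k[0]for k in c]))
foot=A.plane([(419,278),(448,279),(457,308),(419,308)],.012);print("foot",foot.round(4))
c1=cv2.resize(A.img[220:350,230:480],None,fx=3.2,fy=3.2,interpolation=2)
c2=cv2.resize(B.img[220:370,160:390],(800,522))[:184*3] 
cv2.imwrite("pics/crop1.png",c1);cv2.imwrite("pics/crop2.png",c2)
E
```

```text
chuck (array([ 0.59597141, -0.22416511]), np.float64(0.19534943604585076))
chuck (array([ 0.59148796, -0.22180876]), np.float64(-0.22373236513601147))
chuck (array([ 0.60075858, -0.22410652]), np.float64(0.19547689459046136))
tag (array([ 0.62578417, -0.02821832,  0.1894964 ]), np.float64(0.147714251404912))
tag (array([ 0.6251976 , -0.02921761,  0.16744691]), np.float64(0.16559914180213386))
tag (array([ 0.62988684, -0.02855477,  0.20800561]), np.float64(0.1239790795074791))
small tag length 0.1068904120298582
big tag 0.14002503162706292
[((451.2272644042969, 245.22727966308594), 6.613691806793213), ((190.90475463867188, 267.4761962890625), 8.524446487426758)]
ball [0.61498192 0.18044557 0.18559041]
foot [[0.5491 0.1606 0.012 ]
 [0.5671 0.2321 0.012 ]
 [0.6588 0.2158 0.012 ]
 [0.6401 0.1259 0.012 ]]
```

View pics/crop1.png

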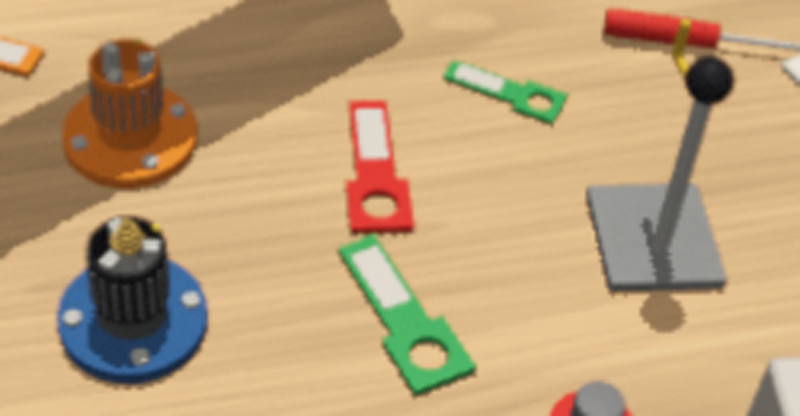

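View pics/crop2.png

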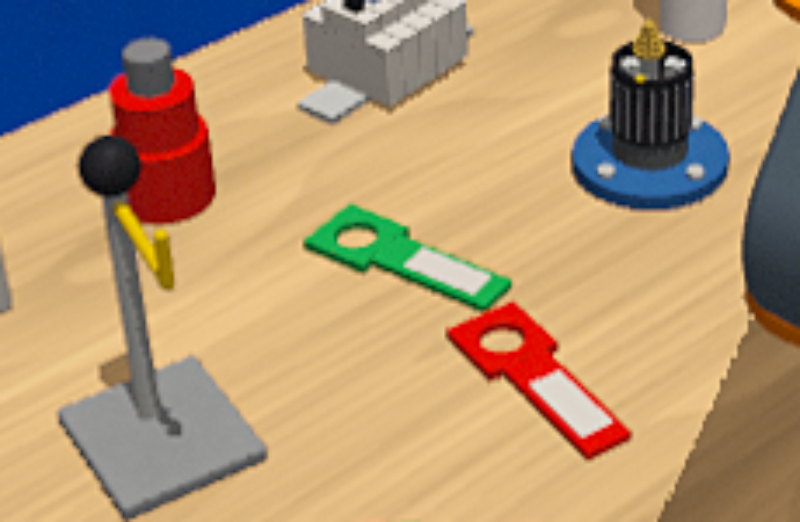

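The crops confirm it. The blue chuck with a black sleeve and gold drill is at scene (270,312), and the large green tag (140 mm measured, against 107 mm for the small one) is at (357,317) with its hole away from the robot. The polygon intersection was unreliable, so I'll refine with hull-support least squares and fit the hook from its corners, ball and tip.

```bash
cat >> h.py <<'E'
from scipy.optimize import least_squares
D=np.c_[np.cos(a),np.sin(a)][:-1]
def sfit(model,obs,x0):
    f=lambda x:np.concatenate([(c.proj(model(x))@D.T).max(0)-(h[:,0]@D.T).max(0)-.5 for c,h in obs])
    r=least_squares(f,x0,loss="soft_l1",x_scale=[.01,.01,.1][:len(x0)],diff_step=1e-4);return r.x.round(4),np.sqrt(np.mean(f(r.x)**2)).round(2)
def cmd(pos):  # shift in tool axes, cm, from present pose
    s=manip.sense();M=R.from_quat(s["tool_rot"]);return (M.inv().apply(np.array(pos)-s["tcp_pos"])*100).round(2),M.as_euler("ZYX",degrees=True).round(1)
E
python3 - <<'E'
from h import *
A=Cam("scene",cv2.imread("pics/scene0.png"));B=Cam("side",cv2.imread("pics/side0.png"))
gr=((50,120,40),(80,255,255));bl=((100,120,60),(120,255,255));rd=((0,150,80),(6,255,255))
h=[(A,A.blob(*bl,(240,280,305,345))),(B,B.blob(*bl,(318,240,378,285)))]
for o in(h,h[:1],h[1:]):print("chuck",sfit(lambda x:cyl(x,.055,0,.014),o,[.595,-.222]))
h=[(A,A.blob(*gr,(325,285,385,345),True)),(B,B.blob(*gr,(240,270,312,312),True))]
for o in(h,h[:1],h[1:]):print("green",sfit(lambda x:place(x,tagL),o,[.626,-.028,.19]))
h=[(A,A.blob(*rd,(333,245,362,294),True)),(B,B.blob(*rd,(285,300,345,355),True))]
for o in(h,):print("red",sfit(lambda x:place(x,tagL),o,[.52,-.04,-.1]))
L=[(-30,-45,12),(-30,45,12),(70,45,12),(70,-45,12),(35,0,187),(-30,0,184)]
L=np.array(L)/1e3
ua=np.array([(413.75,278.4),(447,277.5),(456.5,309.7),(421,310.6),(451.2,245.2),(444.4,226.5)])
ub=np.array([(236.8,350),(197.4,368),(177.2,339.3),(216,322.9),(190.9,267.5),(207.4,286.7)])
print(tri([A,B],[ua[5],ub[5]]),tri([A,B],[ua[4],ub[4]]))
f=lambda x:np.concatenate([(A.proj(place(x,L))-ua).ravel(),(B.proj(place(x,L))-ub).ravel()])
r=least_squares(f,[.58,.18,0.]);print("hook",r.x,f(r.x).reshape(-1,2).round(1).tolist())
E
```

```text
chuck (array([ 0.5969, -0.2221]), np.float64(1.34))
chuck (array([ 0.5961, -0.2228]), np.float64(1.56))
chuck (array([ 0.5969, -0.2216]), np.float64(1.06))
green (array([ 0.6271, -0.0287,  0.2062]), np.float64(1.02))
green (array([ 0.6261, -0.0289,  0.1958]), np.float64(1.25))
green (array([ 0.6278, -0.0288,  0.213 ]), np.float64(0.7))
red (array([ 0.4819, -0.0099, -0.1834]), np.float64(0.88))
[0.54914912 0.19113571 0.18141401] [0.61490289 0.18046017 0.18558614]
hook [ 0.57850783  0.18642018 -0.16213298] [[-0.9, -1.7], [0.6, -1.9], [1.3, -3.2], [-0.1, -2.8], [0.3, -1.0], [-0.4, -1.0], [0.7, -2.5], [-1.8, -2.1], [-1.6, -2.4], [-0.3, -2.3], [0.7, -0.2], [-1.0, -1.0]]
```

Everything agrees to about 2 mm: ball z 0.1856 against 0.187, tip z 0.181 against 0.184. Moving above the chuck, pre-turned so there is room for 140° clockwise.

Emit:
carry_out([
  [[51.9,-25.55,4,0,0,-124,8.5],[51.9,-25.55,4,0,0,-124,8.5],[51.9,-25.55,4,0,0,-124,8.5],[51.9,-25.55,4,0,0,-124,8.5],[51.9,-25.55,4,0,0,-124,8.5],[51.9,-25.55,4,0,0,-124,8.5],[51.9,-25.55,4,0,0,-124,8.5],[51.9,-25.55,4,0,0,-124,8.5],[51.9,-25.55,4,0,0,-124,8.5],[51.9,-25.55,4,0,0,-124,8.5],[51.9,-25.55,4,0,0,-124,8.5],[51.9,-25.55,4,0,0,-124,8.5]],
])

```text
t: 1.1
tcp_pos: [0.5381, -0.2732, 0.2153]
tool_rot: [0.634, 0.773, -0.0, -0.0]
force: [-0.9, -1.0, -0.1]
finger_gap: 0.994
gripper_force: 0.0
```

```bash
python3 -c "
from h import *
print(cmd([.5968,-.222,.21]),manip.sense()['q'])"
```

```text
(array([3.87, 6.76, 0.53]), array([ 101.3,   -0. , -180. ])) [-6.54770902e-01  5.39632044e-01  1.52325986e+00 -4.67486621e-05
  1.07961572e+00 -8.51951349e-01]
```

Emit:
carry_out([
  [[3.2,6.2,0.5,0,0,-38,8.5],[3.2,6.2,0.5,0,0,-38,8.5],[3.2,6.2,0.5,0,0,-38,8.5],[3.2,6.2,0.5,0,0,-38,8.5],[3.2,6.2,0.5,0,0,-38,8.5],[3.2,6.2,0.5,0,0,-38,8.5],[3.2,6.2,0.5,0,0,-38,8.5],[3.2,6.2,0.5,0,0,-38,8.5]],
])

```text
t: 1.77
tcp_pos: [0.5916, -0.2317, 0.2104]
tool_rot: [0.351, 0.936, 0.0, -0.0]
force: [0.5, -0.9, -0.2]
finger_gap: 0.998
gripper_force: 0.0
```

```bash
python3 -c "
from h import *
print(cmd([.5968,-.222,.21]),manip.sense()['q'].round(2))
i=cams.camera_info('wrist');C=Cam('wrist',info=i);print(i)
im=C.img.copy()
for p in np.vstack([cyl([.5968,-.222],.055,.014,.014),cyl([.5968,-.222],.028,.088,.088)]):
  u=C.proj(p)[0]
  if abs(u).max()<2000: cv2.circle(im,tuple(int(v) for v in u),1,(255,0,255),-1)
cv2.imwrite('pics/w1.png',im);cv2.imwrite('pics/w1raw.png',C.img)"
```

```text
(array([0.24, 1.07, 0.04]), array([ 1.389e+02, -1.000e-01, -1.800e+02])) [-0.55  0.59  1.44 -0.    1.11 -1.4 ]
{'K': array([[353.53941329,   0.        , 314.65857021],
       [  0.        , 353.53941329, 237.72594276],
       [  0.        ,   0.        ,   1.        ]]), 'k1': -0.021248163952630305, 'T': array([[ 6.57838668e-01,  7.16617001e-01,  2.31750644e-01,
         5.32148171e-01],
       [ 7.53158815e-01, -6.26041403e-01, -2.02049404e-01,
        -1.79344902e-01],
       [ 2.93460319e-04,  3.07460951e-01, -9.51560654e-01,
         3.34452318e-01],
       [ 0.00000000e+00,  0.00000000e+00,  0.00000000e+00,
         1.00000000e+00]])}
```

View pics/w1.png

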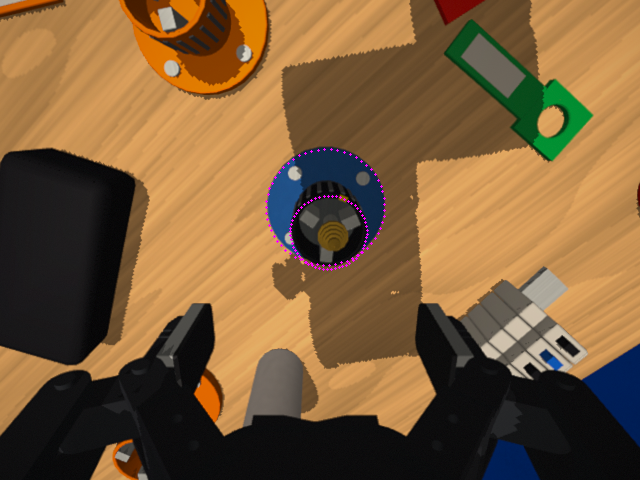

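The wrist view shows the projected rim and flange circles lying on the blue chuck (sleeve centre about (329,232), drill at (333,236)), so the measured position is good. Now centring and partly descending.

Emit:
carry_out([
  [[0,0,0,0,0,0,8.5],[0,0,0,0,0,0,8.5]],
])

```text
t: 1.98
tcp_pos: [0.5917, -0.2319, 0.2107]
tool_rot: [0.351, 0.936, 0.0, -0.0]
force: [0.4, 0.2, 0.1]
finger_gap: 0.995
gripper_force: 0.0
```

```bash
python3 -c "
from h import *
print(cmd([.5968,-.222,.075]),manip.sense()['q'].round(2))"
```

```text
(array([ 0.27,  1.08, 13.57]), array([ 138.9,   -0. , -180. ])) [-0.55  0.59  1.44  0.    1.11 -1.4 ]
```

Emit:
carry_out([
  [[0.27,1.08,2,0,0,0,8.5],[0.27,1.08,4,0,0,0,8.5],[0.27,1.08,6,0,0,0,8.5],[0.27,1.08,8,0,0,0,8.5],[0.27,1.08,10,0,0,0,8.5],[0.27,1.08,12,0,0,0,8.5],[0.27,1.08,13.5,0,0,0,8.5],[0.27,1.08,13.5,0,0,0,8.5],[0.27,1.08,13.5,0,0,0,8.5],[0.27,1.08,13.5,0,0,0,8.5]],
])

```text
t: 2.82
tcp_pos: [0.5975, -0.2224, 0.0767]
tool_rot: [0.351, 0.936, -0.0, 0.001]
force: [0.4, 0.0, 0.2]
finger_gap: 0.995
gripper_force: 0.0
```

Emit:
carry_out([
  [[0,0,0,0,0,0,5.0],[0,0,0,0,0,0,5.0],[0,0,0,0,0,0,5.0],[0,0,0,0,0,0,5.0],[0,0,0,0,0,0,5.0],[0,0,0,0,0,0,5.0],[0,0,0,0,0,0,5.0],[0,0,0,0,0,0,5.0],[0,0,0,0,0,0,5.0],[0,0,0,0,0,0,5.0]],
], force=60)

```text
t: 3.65
tcp_pos: [0.597, -0.223, 0.0777]
tool_rot: [0.35, 0.937, -0.001, 0.001]
force: [-2.2, -0.8, 4.6]
finger_gap: 0.633
gripper_force: 63.3
```

```bash
python3 -c "
from h import *
s=manip.sense();print(cmd([.5968,-.222,.075]),s['q'].round(2),s['force'],s['ft_torque'],s['finger_gap'])"
```

```text
(array([0.08, 0.06, 0.27]), array([ 1.390e+02,  1.000e-01, -1.799e+02])) [-0.53  0.76  1.52 -0.    0.85 -1.39] [-2.1999767  -0.83493095  4.63797591] [-0.35576965  0.54330585 -0.04911837] 0.6326115019743512
```

Gripped at about 55 mm. Turning clockwise, which is positive about the tool's z.

Emit:
carry_out([
  [[0,0,0,0,0,6,5.0],[0,0,0,0,0,12,5.0],[0,0,0,0,0,18,5.0],[0,0,0,0,0,24,5.0],[0,0,0,0,0,30,5.0],[0,0,0,0,0,36,5.0],[0,0,0,0,0,42,5.0],[0,0,0,0,0,48,5.0],[0,0,0,0,0,54,5.0],[0,0,0,0,0,60,5.0],[0,0,0,0,0,66,5.0],[0,0,0,0,0,70,5.0]],
])

```text
t: 4.65
tcp_pos: [0.5939, -0.2237, 0.0777]
tool_rot: [0.825, 0.565, -0.003, -0.001]
force: [-11.2, -5.6, 8.8]
finger_gap: 0.631
gripper_force: 63.5
```

Emit:
carry_out([
  [[0,0,0,0,0,6,5.0],[0,0,0,0,0,12,5.0],[0,0,0,0,0,18,5.0],[0,0,0,0,0,24,5.0],[0,0,0,0,0,30,5.0],[0,0,0,0,0,36,5.0],[0,0,0,0,0,42,5.0],[0,0,0,0,0,46,5.0],[0,0,0,0,0,50,5.0],[0,0,0,0,0,50,5.0],[0,0,0,0,0,50,5.0]],
])

```text
t: 5.57
tcp_pos: [0.5932, -0.2217, 0.0777]
tool_rot: [0.986, 0.165, -0.004, -0.001]
force: [-11.5, -0.5, 11.5]
finger_gap: 0.631
gripper_force: 61.3
```

```bash
python3 -c "
from h import *
s=manip.sense();print(cmd([.5968,-.222,.075]),s['q'].round(2),s['force'].round(1),s['ft_torque'].round(2),s['tau'].round(2),s['finger_gap'])"
```

```text
(array([0.34, 0.15, 0.26]), array([  19. ,    0.4, -179.8])) [-0.53  0.76  1.53 -0.    0.86  0.71] [-11.5  -0.5  11.5] [-0.35  1.25  0.07] [  2.51 -42.54 -15.21   1.27  -2.15   0.11] 0.6308449877248519
```

Emit:
carry_out([
  [[0,0,0,0,0,4,5.0],[0,0,0,0,0,8,5.0],[0,0,0,0,0,12,5.0],[0,0,0,0,0,14,5.0],[0,0,0,0,0,14,5.0]],
], force=90)

```text
t: 5.98
tcp_pos: [0.598, -0.2209, 0.0779]
tool_rot: [0.999, 0.049, 0.001, 0.001]
force: [0.4, 5.1, 5.6]
finger_gap: 0.622
gripper_force: 135.5
```

```bash
python3 -c "
from h import *
s=manip.sense();print(cmd([.5968,-.222,.075]),s['q'].round(2),s['force'].round(1),s['ft_torque'].round(2),s['tau'].round(2),s['finger_gap'])"
```

```text
(array([-0.13,  0.1 ,  0.29]), array([ 5.600e+00, -1.000e-01,  1.798e+02])) [-0.53  0.76  1.52 -0.    0.85  0.95] [0.4 5.1 5.6] [ 0.74 -0.4   2.42] [ -5.53 -44.98 -12.01   0.54  -0.29   2.58] 0.622391312208421
```

The torque rose sharply to 2.4 Nm at 133° (2.33 rad), so the jaws are tight. A small extra turn, then hold and release.

Emit:
carry_out([
  [[0,0,0,0,0,1,5.0],[0,0,0,0,0,2,5.0],[0,0,0,0,0,2,5.0],[0,0,0,0,0,2,5.0]],
])

```text
t: 6.32
tcp_pos: [0.5992, -0.221, 0.0779]
tool_rot: [1.0, 0.029, 0.002, 0.001]
force: [3.0, 5.5, 4.6]
finger_gap: 0.624
gripper_force: 140.7
```

Emit:
carry_out([
  [[0,0,0,0,0,0,8.5],[0,0,0,0,0,0,8.5],[0,0,0,0,0,0,8.5],[0,0,0,0,0,0,8.5],[0,0,0,0,0,0,8.5],[0,0,-4,0,0,0,8.5],[0,0,-8,0,0,0,8.5],[0,0,-12,0,0,0,8.5],[0,0,-12,0,0,0,8.5]],
])

```text
t: 7.07
tcp_pos: [0.6013, -0.2247, 0.2044]
tool_rot: [1.0, 0.026, 0.007, 0.004]
force: [0.7, -1.4, 0.7]
finger_gap: 0.997
gripper_force: 0.0
```

```bash
python3 -c "
from h import *
i=cams.camera_info('wrist');C=Cam('wrist',info=i)
u=C.proj([.5968,-.222,.1])[0].astype(int);print(u)
A=Cam('scene');x,y=np.clip(u-80,0,[480,320])
cv2.imwrite('pics/w2.png',np.hstack([cv2.resize(C.img[y:y+160,x:x+160],(400,400),interpolation=2),cv2.resize(A.img[270:350,230:310],(400,400),interpolation=2)]))
st=[.6271-.02*np.cos(.206),-.0287-.02*np.sin(.206)];print(st,cmd([*st,.1]),manip.sense()['q'].round(2))"
```

```text
[309 252]
[np.float64(0.6075228614427385), np.float64(-0.032790922378850985)] (array([  1.89, -18.96,   9.78]), array([  2.9,  -0.2, 179.8])) [-0.53  0.6   1.45 -0.    1.08  0.99]
```

View pics/w2.png

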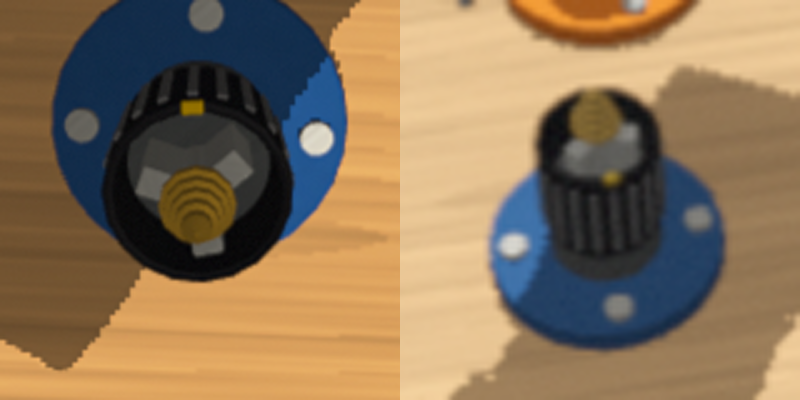

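The jaws have closed around the gold drill, and the yellow mark now faces away from the robot: (190,108) in the left crop, (612,180) in the right. I'll measure how far the mark turned, to rule out slip.

```bash
python3 -c "
from h import *
c=np.array([.5968,-.222])
def mark(C,z=.089):
  u=C.proj([*c,.088])[0];hsv=cv2.cvtColor(C.img,cv2.COLOR_BGR2HSV)
  m=cv2.inRange(hsv,np.array((20,150,90)),np.array((32,255,255)))
  n,l,s,ce=cv2.connectedComponentsWithStats(m)
  for k in range(1,n):
    p=C.plane(ce[k],z)[0][:2]-c
    if np.hypot(*p)<.045 and s[k,4]>3: print(ce[k].round(1),s[k,4],np.hypot(*p).round(4),np.degrees(np.arctan2(p[1],p[0])).round(1))
print('before');mark(Cam('scene',cv2.imread('pics/scene0.png')));mark(Cam('side',cv2.imread('pics/side0.png')))
print('after');mark(Cam('scene'));i=cams.camera_info('wrist');mark(Cam('wrist',info=i));mark(Cam('side'))
"
```

```text
before
[269.8 294.4] 42 0.0048 157.0
[277.8 290.6] 5 0.0239 119.4
[346.1 231.7] 70 0.0194 -38.2
[343.8 242.4] 5 0.0297 118.6
after
[268.4 293.4] 45 0.008 -174.5
[271.8 305.4] 5 0.0273 3.9
[311.1 208.8] 49 0.0246 9.4
[313.5 250. ] 617 0.0051 168.8
```

The mark turned only about 112°, so there was some slip. I'll regrip harder and twist on to be sure.

```bash
python3 -c "
from h import *
s=manip.sense();print(s['tcp_pos'],s['tool_rot'].round(4),cmd([.5968,-.222,.075]))"
```

```text
[ 0.59561253 -0.22143986  0.19414381] [ 9.997e-01  2.550e-02 -1.600e-03 -9.000e-04] (array([ 0.15,  0.09, 11.91]), array([   2.9,    0.2, -179.9]))
```

Emit:
carry_out([
  [[0.1,0.1,2,0,0,0,8.5],[0.1,0.1,5,0,0,0,8.5],[0.1,0.1,8,0,0,0,8.5],[0.1,0.1,10.5,0,0,0,8.5],[0.1,0.1,12,0,0,0,8.5],[0.1,0.1,12,0,0,0,8.5],[0.1,0.1,12,0,0,0,8.5]],
])

```text
t: 7.9
tcp_pos: [0.5964, -0.2221, 0.0733]
tool_rot: [1.0, 0.026, -0.002, -0.001]
force: [0.7, 0.1, 1.5]
finger_gap: 0.995
gripper_force: 0.0
```

Emit:
carry_out([
  [[0,0,0,0,0,0,5.0],[0,0,0,0,0,0,5.0],[0,0,0,0,0,0,5.0],[0,0,0,0,0,0,5.0],[0,0,0,0,0,0,5.0],[0,0,0,0,0,0,5.0],[0,0,0,0,0,3,5.0],[0,0,0,0,0,6,5.0],[0,0,0,0,0,9,5.0],[0,0,0,0,0,12,5.0]],
], force=100)

```text
t: 8.73
tcp_pos: [0.5964, -0.2213, 0.0784]
tool_rot: [0.997, -0.076, -0.002, -0.0]
force: [-13.1, 1.6, 18.6]
finger_gap: 0.628
gripper_force: 101.5
```

```bash
python3 -c "
from h import *
s=manip.sense();print(cmd([.5968,-.222,.075]),s['q'].round(2),s['force'].round(1),s['ft_torque'].round(2),s['tau'].round(2),s['finger_gap'])"
```

```text
(array([0.06, 0.07, 0.34]), array([ -8.7,   0.3, 180. ])) [-0.53  0.76  1.52 -0.    0.86  1.19] [-13.1   1.6  18.6] [0.18 1.98 0.1 ] [ -2.83 -43.28 -15.85   1.38  -3.83   0.74] 0.627696223560396
```

Emit:
carry_out([
  [[0,0,0,0,0,3,5.0],[0,0,0,0,0,6,5.0],[0,0,0,0,0,9,5.0],[0,0,0,0,0,12,5.0],[0,0,0,0,0,12,5.0]],
], force=100)

```text
t: 9.15
tcp_pos: [0.5934, -0.2205, 0.0785]
tool_rot: [0.984, -0.176, -0.006, 0.0]
force: [-11.2, 4.1, 15.3]
finger_gap: 0.622
gripper_force: 105.4
```

```bash
python3 -c "
from h import *
s=manip.sense();print(cmd([.5968,-.222,.075]),s['q'].round(2),s['force'].round(1),s['ft_torque'].round(2),s['tau'].round(2),s['finger_gap'])"
```

```text
(array([0.37, 0.02, 0.35]), array([-20.3,   0.6, 179.8])) [-0.53  0.76  1.53 -0.01  0.86  1.4 ] [-11.2   4.1  15.3] [0.81 1.7  2.25] [ -2.5  -41.64 -16.5    1.79  -3.32   2.53] 0.6215942192142403
```

Emit:
carry_out([
  [[0,0,0,0,0,3,5.0],[0,0,0,0,0,6,5.0],[0,0,0,0,0,9,5.0],[0,0,0,0,0,9,5.0],[0,0,0,0,0,9,5.0]],
], force=100)

```text
t: 9.57
tcp_pos: [0.5974, -0.2227, 0.0787]
tool_rot: [0.966, -0.257, -0.0, 0.001]
force: [-3.5, 3.5, 7.2]
finger_gap: 0.623
gripper_force: 140.5
```

```bash
cat > mark.py <<'E'
from h import *
s=manip.sense();print(cmd([.5968,-.222,.2]),s['q'].round(2),s['force'].round(1),s['ft_torque'].round(2),s['tau'].round(2),s['finger_gap'])
c=np.array([.5968,-.222])
for n in('scene','wrist'):
  i=cams.camera_info(n);C=Cam(n,info=i);hsv=cv2.cvtColor(C.img,cv2.COLOR_BGR2HSV)
  m=cv2.inRange(hsv,np.array((20,150,90)),np.array((32,255,255)))
  n,l,s,ce=cv2.connectedComponentsWithStats(m)
  for k in range(1,n):
    p=C.plane(ce[k],.089)[0][:2]-c
    if .015<np.hypot(*p)<.045 and s[k,4]>3: print(ce[k].round(1),s[k,4],np.hypot(*p).round(4),np.degrees(np.arctan2(p[1],p[0])).round(1))
E
python3 mark.py
```

```text
(array([ -0.08,   0.  , -12.13]), array([-29.8,  -0. , 179.9])) [-0.53  0.76  1.52 -0.    0.86  1.56] [-3.5  3.5  7.2] [-0.24  0.79  0.69] [ -1.42 -44.23 -13.28   0.88  -1.09   0.71] 0.6230260097758935
[270.2 305.6] 5 0.0272 -3.4
[279.  296.8] 200 0.0245 2.0
```

Emit:
carry_out([
  [[0,0,0,0,0,0,5.0],[0,0,0,0,0,3,5.0],[0,0,0,0,0,6,5.0],[0,0,0,0,0,9,5.0],[0,0,0,0,0,12,5.0],[0,0,0,0,0,15,5.0]],
], force=120)

```text
t: 10.17
tcp_pos: [0.602, -0.2287, 0.079]
tool_rot: [0.925, -0.38, 0.007, 0.005]
force: [1.3, -11.0, -1.6]
finger_gap: 0.616
gripper_force: 123.0
```

```bash
python3 mark.py
```

```text
(array([ -0.63,  -0.07, -12.12]), array([-44.7,  -1. , 179.8])) [-0.53  0.77  1.51 -0.01  0.85  1.82] [  1.3 -11.   -1.6] [-2.5  -0.19  0.43] [  7.39 -48.17  -8.09   2.72   2.01  -0.27] 0.6163989550208513
[270.5 305.5] 4 0.027 -1.9
[264.  324.4] 175 0.0245 2.3
```

The mark has stopped moving and the fingers now slip at full grip, so the sleeve is tight. Releasing and rising.

Emit:
carry_out([
  [[0,0,0,0,0,0,8.5],[0,0,0,0,0,0,8.5],[0,0,0,0,0,0,8.5],[0,0,0,0,0,0,8.5],[0,0,0,0,0,0,8.5],[0,0,-4,0,0,0,8.5],[0,0,-8,0,0,0,8.5],[0,0,-10,0,0,-7,8.5],[0,0,-12,0,0,-14,8.5],[0,0,-12,0,0,-21,8.5],[0,0,-12,0,0,-21,8.5]],
])

```text
t: 11.18
tcp_pos: [0.5987, -0.2229, 0.1978]
tool_rot: [0.978, -0.207, 0.002, 0.0]
force: [-0.4, 0.8, -0.6]
finger_gap: 0.999
gripper_force: 0.0
```

```bash
python3 mark.py; python3 -c "
from h import *
print(cmd([.6075,-.0328,.15]))"
```

```text
(array([-0.21, -0.01, -0.22]), array([-23.9,  -0.2, 180. ])) [-0.53  0.6   1.45  0.    1.09  1.46] [-0.4  0.8 -0.6] [ 0.03  0.04 -0.02] [-0.000e+00 -4.742e+01 -1.712e+01 -0.000e+00 -3.000e-02 -7.000e-01] 0.9991302488920766
[271.8 305.4] 5 0.0273 3.9
[295.  216.5] 50 0.0245 9.8
(array([ -6.85, -17.7 ,   4.56]), array([-2.42e+01,  1.00e-01, -1.80e+02]))
```

The sleeve springs back to the same mark angle (9.8°, against 9.4° before), so it is at its tight stop. Moving to the green tag.

Emit:
carry_out([
  [[-6.85,-17.7,3,0,0,-36,6.0],[-6.85,-17.7,3,0,0,-36,6.0],[-6.85,-17.7,3,0,0,-36,6.0],[-6.85,-17.7,3,0,0,-36,6.0],[-6.85,-17.7,3,0,0,-36,6.0],[-6.85,-17.7,3,0,0,-36,6.0],[-6.85,-17.7,3,0,0,-36,6.0],[-6.85,-17.7,3,0,0,-36,6.0],[-6.85,-17.7,3,0,0,-36,6.0]],
])

```text
t: 12.03
tcp_pos: [0.6077, -0.0347, 0.1656]
tool_rot: [0.995, 0.102, -0.0, 0.0]
force: [0.2, 0.1, -0.2]
finger_gap: 0.702
gripper_force: 0.0
```

```bash
python3 -c "
from h import *
i=cams.camera_info('wrist');C=Cam('wrist',info=i)
gr=((50,120,40),(80,255,255));x0=[.6271,-.0287,.206]
u=C.proj(place(x0,tagL));lo=np.maximum(u.min(0).astype(int)-12,0);hi=u.max(0).astype(int)+12;print(lo,hi)
x,e=sfit(lambda x:place(x,tagL),[(C,C.blob(*gr,(*lo,*hi),True))],x0);print(x,e)
x,y,w=x;st=[x-.02*np.cos(w),y-.02*np.sin(w)];print(st,np.degrees(w),cmd([*st,.012]),manip.sense()['q'].round(2))
cv2.imwrite('pics/w3.png',C.img)"
```

```text
[267  96] [357 290]
[ 0.6252 -0.0281  0.227 ] 0.85
[np.float64(0.6057130810989082), np.float64(-0.032601110056671656)] 13.006141949469688 (array([-0.15, -0.27, 15.37]), array([ 11.8,  -0. , 180. ])) [-0.24  0.61  1.55 -0.    0.98  1.13]
```

Emit:
carry_out([
  [[-0.15,-0.2,3.5,0,0,-0.8,4.4],[-0.15,-0.2,7,0,0,-0.8,4.4],[-0.15,-0.2,10,0,0,-0.8,4.4],[-0.15,-0.2,12,0,0,-0.8,4.4],[-0.15,-0.2,13.5,0,0,-0.8,4.4],[-0.15,-0.2,14,0,0,-0.8,4.4],[-0.15,-0.2,14,0,0,-0.8,4.4],[-0.15,-0.2,14,0,0,-0.8,4.4]],
], force=40)

```text
t: 12.75
tcp_pos: [0.6062, -0.0327, 0.0263]
tool_rot: [0.994, 0.11, 0.0, 0.0]
force: [0.5, -0.1, 0.3]
finger_gap: 0.511
gripper_force: 0.0
```

Emit:
carry_out([
  [[0,0,0.2,0,0,0,4.4],[0,0,0.2,0,0,0,4.4]],
])

```text
t: 12.92
tcp_pos: [0.6065, -0.0321, 0.025]
tool_rot: [0.994, 0.111, 0.001, 0.0]
force: [0.4, 0.8, 0.7]
finger_gap: 0.518
gripper_force: 0.0
```

Emit:
carry_out([
  [[0,0,0.2,0,0,0,4.4],[0,0,0.2,0,0,0,4.4]],
])

```text
t: 13.08
tcp_pos: [0.606, -0.0317, 0.0224]
tool_rot: [0.994, 0.111, 0.001, 0.0]
force: [0.4, -0.0, 0.5]
finger_gap: 0.515
gripper_force: 0.0
```

Emit:
carry_out([
  [[0,0,0.2,0,0,0,4.4],[0,0,0.2,0,0,0,4.4]],
])

```text
t: 13.25
tcp_pos: [0.6056, -0.0316, 0.0198]
tool_rot: [0.994, 0.111, -0.0, -0.0]
force: [0.7, -0.6, 1.0]
finger_gap: 0.516
gripper_force: 0.0
```

Emit:
carry_out([
  [[0,0,0.2,0,0,0,4.4],[0,0,0.2,0,0,0,4.4]],
])

```text
t: 13.42
tcp_pos: [0.6055, -0.0316, 0.0175]
tool_rot: [0.994, 0.111, -0.0, -0.0]
force: [0.3, 0.0, -0.1]
finger_gap: 0.517
gripper_force: 0.0
```

Emit:
carry_out([
  [[0,0,0,0,0,0,2.4],[0,0,0,0,0,0,2.4],[0,0,0,0,0,0,2.4],[0,0,0,0,0,0,2.4],[0,0,0,0,0,0,2.4],[0,0,0,0,0,0,2.4],[0,0,0,0,0,0,2.4]],
], force=50)

```text
t: 14.0
tcp_pos: [0.6062, -0.0318, 0.0187]
tool_rot: [0.994, 0.111, 0.001, 0.0]
force: [-0.0, 0.5, 5.6]
finger_gap: 0.356
gripper_force: 51.9
```

Emit:
carry_out([
  [[0,0,-2,0,0,0,2.4],[0,0,-6,0,0,0,2.4],[0,0,-10,0,0,0,2.4],[0,0,-14,0,0,0,2.4],[0,0,-18,0,0,0,2.4],[0,0,-20,0,0,0,2.4],[0,0,-20,0,0,0,2.4],[0,0,-20,0,0,0,2.4]],
])

```text
t: 14.67
tcp_pos: [0.6061, -0.0317, 0.2192]
tool_rot: [0.994, 0.111, 0.001, 0.001]
force: [0.2, -0.2, -1.5]
finger_gap: 0.356
gripper_force: 49.8
```

```bash
cat > tag.py <<'E'
from h import *
# pose of held tag in tool frame: x' offset, y' offset, z' height, tilt fixed; fit from scene+side+wrist views
s=manip.sense();M=R.from_quat(s["tool_rot"]);p=s["tcp_pos"]
cc=[(n,Cam(n,info=cams.camera_info(n))) for n in("wrist","scene","side")]
gr=((50,120,40),(80,255,255))
L=np.array(tagL)-[-.02,0,.004]
def model(x): # x: dx,dy (tool, m), yaw about tool z, dz, pitch about tool y
    Q=R.from_euler("zy",[x[2],x[4]]); return p+M.apply(Q.apply(L*[1,-1,-1])+[x[0],x[1],x[3]])
obs=[]
for n,c in cc:
    u=c.proj(model([0,0,0,0,0]));lo=np.clip(u.min(0)-15,0,None).astype(int);hi=(u.max(0)+15).astype(int)
    try: h=c.blob(*gr,(*lo,*hi),True);obs.append((c,h));print(n,lo,hi,cv2.contourArea(h).round(),cv2.contourArea(cv2.convexHull(np.float32(u))).round())
    except Exception as e: print(n,"none",e)
def f(x): return np.concatenate([(c.proj(model(x))@D.T).max(0)-(h[:,0]@D.T).max(0)-.5 for c,h in obs])
r=least_squares(f,np.zeros(5),loss="soft_l1",x_scale=[.01,.01,.1,.01,.1],diff_step=1e-4)
e=p+M.apply(R.from_euler("zy",[r.x[2],r.x[4]]).apply([.065,0,0])+[r.x[0],r.x[1],r.x[3]])
print("fit",r.x.round(4),np.sqrt(np.mean(r.fun**2)).round(2),"eye",e.round(4),"tcp",p.round(4),"eul",M.as_euler("ZYX",degrees=True).round(1),"q",s["q"].round(2))
E
python3 tag.py
```

```text
wrist none 'float' object has no attribute 'round'
scene none 'float' object has no attribute 'round'
side none 'float' object has no attribute 'round'
fit [-0.0002 -0.0005  0.0045  0.0163  0.0041] 6.48 eye [ 0.6692 -0.0172  0.2033] tcp [ 0.6061 -0.0317  0.2192] eul [ 12.7  -0.2 179.9] q [-0.24  0.54  1.51 -0.    1.09  1.11]
```

The tag is held (30 mm gap). Its midplane sits about 15 mm ahead of the TCP, which matches the grip height, and the eye is about 65 mm ahead along the tool's x. Now working out the approach to the hook with a 30° hole-up tilt.

```bash
cat > goal.py <<'E'
from h import *
import sys
tilt,ez=float(sys.argv[1]),float(sys.argv[2]);ax=float(sys.argv[3]) if len(sys.argv)>3 else -.03
ps=np.radians(-9.3);t=np.radians(tilt);c,s=np.cos(ps),np.sin(ps)
X=np.array([np.cos(t)*c,np.cos(t)*s,np.sin(t)]);Z=np.array([np.sin(t)*c,np.sin(t)*s,-np.cos(t)]);Y=np.cross(Z,X)
R1=R.from_matrix(np.c_[X,Y,Z]);eye=np.array([.5785+ax*c,.1864+ax*s,ez])
p1=eye-R1.apply([.065,-.0005,.0155])
st=manip.sense();R0=R.from_quat(st["tool_rot"])
print("tcp goal",p1.round(4),"shift cm",(R0.inv().apply(p1-st["tcp_pos"])*100).round(2),"rotvec deg",(R0.inv()*R1).as_rotvec(degrees=True).round(2))
print("eye now",(st["tcp_pos"]+R0.apply([.065,-.0005,.0155])).round(4),"want",eye.round(4),"gap",st["finger_gap"].round(3),"F",st["force"].round(1),st["q"].round(2))
E
python3 goal.py 30 .25
```

```text
tcp goal [0.4856 0.2011 0.2309] shift cm [ -6.45 -25.3   -1.44] rotvec deg [-5.84 29.87 21.52]Traceback (most recent call last):
  File "goal.py", line 10, in <module>
    print("eye now",(st["tcp_pos"]+R0.apply([.065,-.0005,.0155])).round(4),"want",eye.round(4),"gap",st["finger_gap"].round(3),"F",st["force"].round(1),st["q"].round(2))
                                                                                                     ^^^^^^^^^^^^^^^^^^^^^^
AttributeError: 'float' object has no attribute 'round'
```

Emit:
carry_out([
  [[0,0,-2,0,0,0,2.4],[-6.4,-25.3,-1.4,-5.84,29.87,21.52,2.4],[-6.4,-25.3,-1.4,-5.84,29.87,21.52,2.4],[-6.4,-25.3,-1.4,-5.84,29.87,21.52,2.4],[-6.4,-25.3,-1.4,-5.84,29.87,21.52,2.4],[-6.4,-25.3,-1.4,-5.84,29.87,21.52,2.4],[-6.4,-25.3,-1.4,-5.84,29.87,21.52,2.4],[-6.4,-25.3,-1.4,-5.84,29.87,21.52,2.4],[-6.4,-25.3,-1.4,-5.84,29.87,21.52,2.4],[-6.4,-25.3,-1.4,-5.84,29.87,21.52,2.4],[-6.4,-25.3,-1.4,-5.84,29.87,21.52,2.4],[-6.4,-25.3,-1.4,-5.84,29.87,21.52,2.4]],
])

```text
t: 15.82
tcp_pos: [0.4856, 0.2019, 0.2299]
tool_rot: [0.963, -0.076, 0.258, 0.022]
force: [0.4, -0.6, -0.8]
finger_gap: 0.353
gripper_force: 49.8
```

```bash
sed -i 's/st\["finger_gap"\].round(3)/st["finger_gap"]/' goal.py; python3 goal.py 30 .25
python3 - <<'E'
from h import *
o=[]
for n in("side","scene"):
    C=Cam(n,info=cams.camera_info(n));u=C.proj([.549,.191,.2])[0].astype(int);im=C.img.copy()
    s=manip.sense();e=s["tcp_pos"]+R.from_quat(s["tool_rot"]).apply([.065,-.0005,.0155])
    q=C.proj(e)[0].astype(int);cv2.circle(im,tuple(int(v)for v in q),1,(255,0,255),-1)
    x,y=u-50;o.append(cv2.resize(im[y:y+100,x:x+100],(400,400),interpolation=2))
cv2.imwrite("pics/h1.png",np.hstack(o))
E
```

```text
tcp goal [0.4856 0.2011 0.2309] shift cm [ 0.06  0.08 -0.08] rotvec deg [ 0.03 -0.02  0.25]
eye now [0.5489 0.1924 0.249 ] want [0.5489 0.1912 0.25  ] gap 0.3531232103348969 F [ 0.4 -0.6 -0.8] [ 0.3   0.35  2.   -0.64  0.39  2.58]
```

View pics/h1.png

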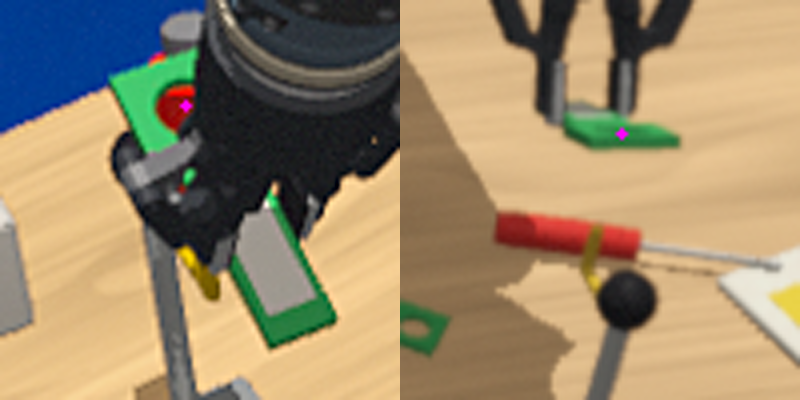

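The side view shows the predicted eye (185,105) inside the hole, and the scene view shows the tag level across at (622,133), above the yellow tip at (595,230). I'll check the wrist view for hole against tip.

```bash
python3 - <<'E'
from h import *
C=Cam("wrist",info=cams.camera_info("wrist"));im=C.img.copy()
s=manip.sense();e=s["tcp_pos"]+R.from_quat(s["tool_rot"]).apply([.065,-.0005,.0155])
for P,k in((e,(255,0,255)),([.5489,.1912,.184],(255,255,0)),([.5489,.1912,.150],(255,255,0))):
    q=C.proj(P)[0];print(q);cv2.circle(im,tuple(int(v)for v in q),2,k,-1)
cv2.imwrite("pics/w4.png",im)
E
```

```text
[315.33604074 160.61745752]
[314.06648848 213.44496341]
[314.10501649 227.66196236]
```

View pics/w4.png

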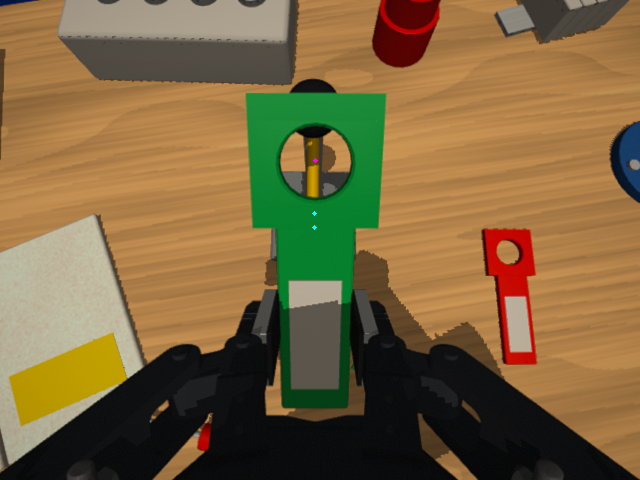

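The wrist view puts the hole centre at (315,161), right on the predicted eye, with the yellow bar centred behind it. Lowering straight down over the tip.

Emit:
carry_out([
  [[-0.6,0.08,1.1,0,0,0.25,2.4],[-1.2,0.08,2.2,0,0,0.25,2.4],[-1.8,0.08,3.2,0,0,0.25,2.4],[-2.4,0.08,4.2,0,0,0.25,2.4],[-2.95,0.08,5.2,0,0,0.25,2.4],[-2.95,0.08,5.2,0,0,0.25,2.4],[-2.95,0.08,5.2,0,0,0.25,2.4]],
])

```text
t: 16.55
tcp_pos: [0.4924, 0.1985, 0.1784]
tool_rot: [0.964, -0.081, 0.254, 0.02]
force: [0.8, -0.5, -0.0]
finger_gap: 0.351
gripper_force: 49.8
```

```bash
python3 goal.py 30 .158
```

```text
tcp goal [0.4856 0.2011 0.1389] shift cm [-2.57 -0.13  3.08] rotvec deg [-0.05  0.46 -0.28]
eye now [0.5558 0.1883 0.197 ] want [0.5489 0.1912 0.158 ] gap 0.35123838374985616 F [ 0.8 -0.5 -0. ] [ 0.29  0.46  2.04 -0.9   0.27  2.85]
```

Near the wrist singularity joint 6 is reaching its limit, and the eye has drifted 7 mm. I'll back up and use a gentler 15° tilt, with the yaw closer to the arm's plane.

```bash
sed -i 's/^ps=np.radians(-9.3);/ps=np.radians(float(sys.argv[4]) if len(sys.argv)>4 else -9.3);/; s/eye=np.array.*/h=np.radians(-9.3);eye=np.array([.5785+ax*np.cos(h),.1864+ax*np.sin(h),ez])/' goal.py; python3 goal.py 15 .24 -.03 12
```

```text
tcp goal [0.4837 0.1769 0.2381] shift cm [ 2.51  2.26 -5.45] rotvec deg [  8.01 -14.41 -20.03]
eye now [0.5558 0.1883 0.197 ] want [0.5489 0.1912 0.24  ] gap 0.35123838374985616 F [ 0.8 -0.5 -0. ] [ 0.29  0.46  2.04 -0.9   0.27  2.85]
```

Emit:
carry_out([
  [[0.9,0,-1.5,0,0,0,2.4],[1.8,0,-3.0,0,0,0,2.4],[2.2,0.5,-4.2,1,-2,-3,2.4],[2.51,1.2,-5.45,3,-5,-8,2.4],[2.51,2.26,-5.45,8.01,-14.41,-20.03,2.4],[2.51,2.26,-5.45,8.01,-14.41,-20.03,2.4],[2.51,2.26,-5.45,8.01,-14.41,-20.03,2.4],[2.51,2.26,-5.45,8.01,-14.41,-20.03,2.4],[2.51,2.26,-5.45,8.01,-14.41,-20.03,2.4]],
])

```text
t: 17.3
tcp_pos: [0.4851, 0.1773, 0.2404]
tool_rot: [0.986, 0.106, 0.131, -0.015]
force: [-0.2, -0.6, -1.4]
finger_gap: 0.354
gripper_force: 49.8
```

```bash
python3 goal.py 15 .19 -.03 12;python3 goal.py 15 .158 -.03 12
```

```text
tcp goal [0.4837 0.1769 0.1881] shift cm [-1.51  0.02  5.  ] rotvec deg [-0.12 -0.19  0.22]
eye now [0.5502 0.192  0.2425] want [0.5489 0.1912 0.19  ] gap 0.3537884591507215 F [-0.2 -0.6 -1.4] [0.12 0.32 1.89 0.04 0.67 1.45]
tcp goal [0.4837 0.1769 0.1561] shift cm [-2.35  0.02  8.09] rotvec deg [-0.12 -0.19  0.22]
eye now [0.5502 0.192  0.2425] want [0.5489 0.1912 0.158 ] gap 0.3537884591507215 F [-0.2 -0.6 -1.4] [0.12 0.32 1.89 0.04 0.67 1.45]
```

Joints are comfortable now (q4≈0, q5=0.67, q6=1.45). Lowering to just above the tip.

Emit:
carry_out([
  [[-0.5,0,1.4,0,0,0,2.4],[-0.9,0,2.8,0,0,0,2.4],[-1.3,0,4.1,0,0,0,2.4],[-1.5,0,4.9,0,0,0,2.4],[-1.5,0,4.9,0,0,0,2.4],[-1.5,0,4.9,0,0,0,2.4]],
])

```text
t: 17.8
tcp_pos: [0.4813, 0.1773, 0.1873]
tool_rot: [0.986, 0.105, 0.13, -0.014]
force: [0.7, -1.2, 0.2]
finger_gap: 0.356
gripper_force: 49.8
```

```bash
python3 goal.py 15 .158 -.03 12;python3 - <<'E'
from h import *
C=Cam("wrist",info=cams.camera_info("wrist"));im=C.img.copy()
s=manip.sense();e=s["tcp_pos"]+R.from_quat(s["tool_rot"]).apply([.065,-.0005,.0155])
for P,k in((e,(255,0,255)),([.5489,.1912,.184],(255,255,0))):
    q=C.proj(P)[0];print(q);cv2.circle(im,tuple(int(v)for v in q),2,k,-1)
x,y=[int(v) for v in q-100]
cv2.imwrite("pics/w5.png",cv2.resize(im[max(y,0):y+200,x:x+200],(500,500)))
E
```

```text
tcp goal [0.4837 0.1769 0.1561] shift cm [-0.59  0.09  3.07] rotvec deg [-0.02 -0.    0.14]
eye now [0.5465 0.1918 0.1892] want [0.5489 0.1912 0.158 ] gap 0.35590194805081105 F [ 0.7 -1.2  0.2] [0.12 0.41 1.95 0.05 0.52 1.44]
[314.17338526 160.9722162 ]
[316.99528657 158.84619489]
```

View pics/w5.png

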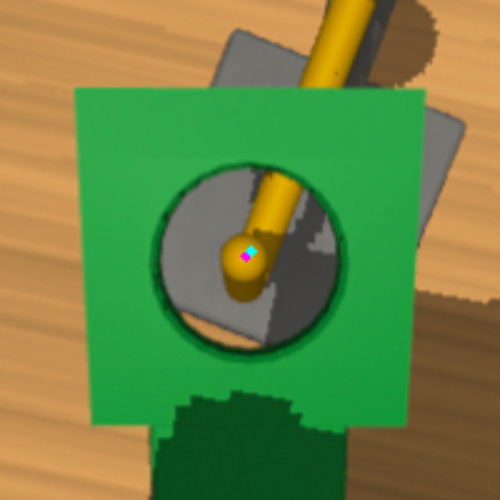

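The yellow tip is centred in the hole (crop (245,255)). Lowering 26 mm and releasing.

Emit:
carry_out([
  [[-0.2,0.05,0.7,0,0,0,2.4],[-0.4,0.05,1.4,0,0,0,2.4],[-0.5,0.05,2.0,0,0,0,2.4],[-0.6,0.05,2.5,0,0,0,2.4],[-0.6,0.05,2.5,0,0,0,2.4],[-0.6,0.05,2.5,0,0,0,2.4],[-0.6,0.05,2.5,0,0,0,2.4]],
])

```text
t: 18.43
tcp_pos: [0.482, 0.177, 0.1614]
tool_rot: [0.986, 0.105, 0.13, -0.014]
force: [-1.2, 0.6, -0.5]
finger_gap: 0.358
gripper_force: 49.8
```

```bash
python3 goal.py 15 .158 -.03 12
```

```text
tcp goal [0.4837 0.1769 0.1561] shift cm [0.02 0.04 0.55] rotvec deg [-0.01  0.01  0.17]
eye now [0.5472 0.1915 0.1632] want [0.5489 0.1912 0.158 ] gap 0.35793398390949666 F [-1.2  0.6 -0.5] [0.12 0.46 1.98 0.05 0.45 1.43]
```

Emit:
carry_out([
  [[0,0,0,0,0,0,6.0],[0,0,0,0,0,0,6.0],[0,0,0,0,0,0,6.0],[0,0,0,0,0,0,6.0],[0,0,0,0,0,0,6.0],[0,0,0,0,0,0,6.0],[0,0,-2,0,0,0,6.0],[0,0,-4,0,0,0,6.0],[0,0,-7,0,0,0,6.0],[0,0,-10,0,0,0,6.0],[0,0,-12,0,0,0,6.0],[0,0,-12,0,0,0,6.0]],
])

```text
t: 19.43
tcp_pos: [0.4529, 0.1708, 0.2815]
tool_rot: [0.985, 0.105, 0.134, -0.014]
force: [0.9, -0.0, 0.4]
finger_gap: 0.701
gripper_force: 0.0
```

Emit:
carry_out([
  [[0,-3,0,0,0,0,6.0],[0,-6,0,0,0,0,6.0],[0,-9,0,0,0,0,6.0],[0,-12,0,0,0,0,6.0],[0,-14,0,0,0,0,6.0],[0,-14,0,0,0,0,6.0],[0,-14,0,0,0,0,6.0],[0,-14,0,0,0,0,6.0],[0,-14,0,0,0,0,6.0],[0,-14,0,0,0,0,6.0],[0,-14,0,0,0,0,6.0],[0,-14,0,0,0,0,6.0]],
])

```text
t: 20.43
tcp_pos: [0.4223, 0.3066, 0.2773]
tool_rot: [0.986, 0.104, 0.13, -0.013]
force: [-0.1, -0.2, 0.1]
finger_gap: 0.703
gripper_force: 0.0
```

```bash
python3 - <<'E'
from h import *
o=[];P=[]
for n in("side","scene"):
    C=Cam(n,info=cams.camera_info(n));u=C.proj([.549,.191,.13])[0].astype(int)
    x,y=u-55;o.append(cv2.resize(C.img[y:y+110,x:x+110],(400,400),interpolation=2))
cv2.imwrite("pics/h2.png",np.hstack(o));print(manip.sense()["tcp_pos"],manip.sense()["force"].round(1))
E
```

```text
[0.42225866 0.30689117 0.27735623] [ 0.1  0.3 -0. ]
```

View pics/h2.png

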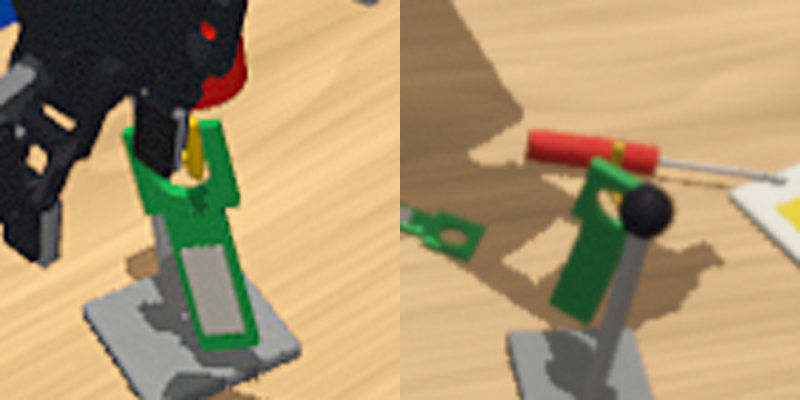

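The tag hangs on the hook with the yellow tip through its hole: (195,150) left, (615,165) right. I'll wait for the sway to die down, then check stillness and pose numerically.

Emit:
carry_out([
  [[0,3,-3,0,0,0,6.0],[0,6,-6,0,0,0,6.0],[0,10,-8,0,0,0,6.0],[0,14,-10,0,0,0,6.0],[0,18,-10,0,0,0,6.0],[0,22,-10,0,0,0,6.0],[0,25,-10,0,0,0,6.0],[0,25,-10,0,0,0,6.0],[0,25,-10,0,0,0,6.0],[0,25,-10,0,0,0,6.0],[0,25,-10,0,0,0,6.0],[0,25,-10,0,0,0,6.0]],
])

```text
t: 21.53
tcp_pos: [0.4489, 0.059, 0.3738]
tool_rot: [0.986, 0.106, 0.13, -0.014]
force: [-0.8, -0.9, 0.8]
finger_gap: 0.703
gripper_force: 0.0
```

Emit:
carry_out([
  [[0,0,0,0,0,0,6.0],[0,0,0,0,0,0,6.0],[0,0,0,0,0,0,6.0],[0,0,0,0,0,0,6.0],[0,0,0,0,0,0,6.0],[0,0,0,0,0,0,6.0],[0,0,0,0,0,0,6.0],[0,0,0,0,0,0,6.0],[0,0,0,0,0,0,6.0],[0,0,0,0,0,0,6.0],[0,0,0,0,0,0,6.0],[0,0,0,0,0,0,6.0]],
])

```text
t: 22.53
tcp_pos: [0.4494, 0.0575, 0.374]
tool_rot: [0.986, 0.105, 0.13, -0.014]
force: [-0.1, 0.5, -0.1]
finger_gap: 0.699
gripper_force: 0.0
```

```bash
python3 - <<'E'
from h import *
gr=((50,120,40),(80,255,255));prev=None
L=np.array(tagL)-[.045,0,.004]
for k in range(3):
    obs=[]
    for n in("scene","side"):
        C=Cam(n);u=C.proj([.554,.19,.11])[0].astype(int)
        obs.append((C,C.blob(*gr,(*(u-[32,45]),*(u+[35,45])),True)))
    print([np.mean(h[:,0],0).round(1).tolist() for _,h in obs])
A,B=obs[0][0],obs[1][0]
best=None
for y0 in np.radians([-30,0,30]):
  def model(x): return x[:3]+R.from_euler("ZYX",[x[3],-np.pi/2+x[4],x[5]]).apply(L)
  f=lambda x:np.concatenate([(c.proj(model(x))@D.T).max(0)-(h[:,0]@D.T).max(0)-.5 for c,h in obs])
  r=least_squares(f,[.56,.19,.145,y0,0,0],loss="soft_l1",x_scale=[.01]*3+[.1]*3,diff_step=1e-4)
  if best is None or r.cost<best.cost:best=r
x=best.x;X=R.from_euler("ZYX",[x[3],-np.pi/2+x[4],x[5]]).apply([1,0,0])
h=np.radians(-9.3);seat=np.array([.5785-.015*np.cos(h),.1864-.015*np.sin(h),.147])
print("eye",x[:3].round(4),"seat",seat.round(4),"dist",np.linalg.norm(x[:3]-seat).round(4),"tilt",np.arccos(X[2]).round(3),"rms",np.sqrt(np.mean(f(x)**2)).round(2),best.cost)
s0=cv2.imread("pics/scene0.png")
d=cv2.absdiff(A.img,s0).max(2)
for n,(u0,v0,u1,v1) in dict(red=(333,248,362,294),case=(130,252,218,318),spray=(178,318,216,384),plug=(392,338,430,390),screw=(415,220,440,238)).items(): print(n,(d[v0:v1,u0:u1]>60).mean().round(3))
E
```

```text
[[437.5, 252.1999969482422], [204.1999969482422, 312.8999938964844]]
[[437.6000061035156, 252.39999389648438], [204.1999969482422, 312.8999938964844]]
[[437.3999938964844, 252.3000030517578], [204.1999969482422, 312.8999938964844]]
eye [0.5671 0.1904 0.1437] seat [0.5637 0.1888 0.147 ] dist 0.005 tilt 0.09 rms 1.92 92.45214586175943
red 0.683
case 0.239
spray 0.0
plug 0.0
screw 0.071
```

```bash
python3 - <<'E'
from h import *
C=Cam("wrist",cv2.imread("pics/w1raw.png"));C.T=np.array([[.657838668,.716617001,.231750644,.532148171],[.753158815,-.626041403,-.202049404,-.179344902],[.000293460319,.307460951,-.951560654,.334452318],[0,0,0,1]])
m=cv2.inRange(cv2.cvtColor(C.img,cv2.COLOR_BGR2HSV),np.array((18,120,60)),np.array((34,255,255)))
n,l,s,ce=cv2.connectedComponentsWithStats(m)
for k in range(1,n):
    p=C.plane(ce[k],.089)[0][:2]-[.5968,-.222]
    if .015<np.hypot(*p)<.04 and s[k,4]>3: print("start mark",ce[k].round(1),s[k,4],np.hypot(*p).round(4),np.degrees(np.arctan2(p[1],p[0])).round(1))
rd=((0,150,50),(6,255,255))
A=Cam("scene");B=Cam("side")
for c,b in((A,(333,245,362,294)),(B,(285,300,345,355))):
    try:
        h=c.blob(*rd,b,True);print("red area",cv2.contourArea(h));print(sfit(lambda x:place(x,tagL),[(c,h)],[.482,-.01,-.18]))
    except Exception as e: print(e)
E
```

```text
start mark [342.7 198.1] 56 0.0283 119.5
red area 669.5
(array([ 0.4809, -0.0108, -0.1713]), np.float64(0.69))
red area 1000.5
(array([ 0.4819, -0.0096, -0.1645]), np.float64(0.44))
```

The tag is still: its eye is 5 mm from the seat and its tilt is 0.09 rad. The red tag is unmoved, and the sleeve rests at its tight spring-back point. Handing in.

```bash
python3 -c "
from station import sign_off
print(sign_off())"
```

```text
the job is handed in; nothing more can be done
None
```

I tightened the chuck on the drill, hung the green tag on the yellow hook, and handed the job in; no verdict came back, and I could not measure the jaw force on the drill (the sleeve slipped at full grip and settled about 110–115° from its start).

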